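Load the bead block into its bench cradle

TASK

The pin vise has been left lying in the aluminium cradle: first put it back on its own rest, lying in both V forks. Then, keeping it flat on the bench, push the wooden bead block straight into the cradle until it is fully home against the back stop, and finally swing the steel gate bar shut behind it. Leave the other things on the bench where they are.

Things in the scene. Friction and masses are not known exactly. Their poses are not given: they have to be found in the camera images.
- cradle: Fixed U-shaped cradle of polished, slippery aluminium. Origin: on the bench at the centre of the seated block's place; +x points in to the back stop, -x out of the open mouth, z up. Inside 115 mm wide (y -57.5 to +57.5 mm); back stop face at x = +46 mm; side rails 16 mm thick, x -40 to +62 mm; rails and stop 30 mm high. The bench top is its floor.
- mouth (a point): Middle of the cradle's outer mouth, on the bench, 87 mm before the cradle's origin (cradle x = -87 mm). Here two 14 mm high guide wings, one each side, are 144 mm apart; they narrow to 115 mm at cradle x = -40 mm.
- gate_pivot (a point): Axis of the gate's upright pivot post, at cradle x = -55, y = +72 mm (the cradle's left front corner seen from the robot), 25 mm above the bench; the post is 40 mm high, 10 mm thick, and 16 to 20 mm thick below the bar and at the bar.
- gate (a joint): Angle of the steel gate bar about its pivot, rad. 0 = shut against its end stop: bar across the mouth, pointing to cradle -y, inner face at cradle x = -49 mm, so the block must be home. 1.57: points out (cradle -x); 3.14: to cradle +y; limit 3.2. Bar 122 mm long from the axis, 12 mm thick, 18 to 32 mm above the bench. Stays where left (friction 0.04 N m).
- gate_tip (a point): Free end of the gate bar, 122 mm from the pivot axis, 25 mm above the bench, mid thickness.
- bead_block: Loose hardwood block with two rows of dark beads on top: 90 mm (its x) by 110 mm (its y) by 35 mm high (41 over the beads), about 0.4 kg. Too wide to grasp; slides on the bench. Origin: centre of its underside. Starts before the cradle's mouth, its 110 mm sides facing it and the robot; goes in along its x. Home: origin at the cradle's origin, or up to 1 mm beyond.
- pin_vise: Loose double-ended pin vise, 102 mm long (its x): square light wooden handle 46 x 22 x 22 mm in the middle, a round steel chuck of 16 mm diameter and 28 mm length at each end. About 90 g. Origin: centre of the handle's underside as built, 11 mm below the tool's axis. The ends are alike. Starts lying across the inside of the cradle.
- rest: Fixed dark wooden rest: base 100 x 50 x 6 mm with two V forks, 8 mm thick, at x = -37 and +37 mm, that carry the two chucks; the handle hangs between them. Origin: centre of its underside, x along the tool. V bottoms 30 mm, fork tops about 48 mm above the bench. Seated, the tool lies level along x over the rest's origin, its axis 41 mm above the bench.
- dish: Bystander: blue plastic lid-like dish with small burs, 88 mm across, 18 mm high. Origin: centre of its underside.
- mallet: Bystander: small hammer with wooden handle, 200 mm long. Origin: near its middle, on the underside.
- file: Bystander: hand tool with wooden handle, 190 mm long. Origin: near its middle, on the underside.
- oil: Bystander: clear bottle, 50 mm diameter, 120 mm high. Origin: centre of its underside.
Not all that is in view belongs to the job. Of the things that look like the pin_vise, the largest one is meant.

How it is judged:
By the outcome, as a careful person would: the job done as asked, in the order asked, and still so for the second after the job is handed in, with the robot touching nothing.
It also fails if it takes over 72 s, if anything falls off the work surface, if the arm or the gripper's body presses on something with over 40 N, if the wrist force passes 120 N, or if a joint passes its speed limit or range.

ROBOT

A 6-joint arm with a two-finger parallel gripper is mounted at the origin on the work surface. World frame = base frame: x ahead of the robot, y to its left, z up, the work surface at z = 0. Lengths are in m, angles in degrees, forces in N, time in s.
With the tool pointing down it reaches from about 0.4 to 0.825 m from the base axis. Payload 7 kg.
Tool frame: the origin (TCP) lies midway between the tips of the shut fingers; the grasp point (between the pads) lies 19 mm behind it (r.grip_depth is the distance from the TCP to the grasp point, in m); z points along the fingers, y is the line along which they close (so a half turn about z gives the same grasp; the last joint's range is limited). The gripper opens to 88 mm and grips with 3 to 60 N. Pads are 19 mm wide; open, the fingers measure 130 mm over their backs; the gripper's body (78 mm by 193 mm) begins 47 mm behind the grasp point.
Start: joints at [-59.009, 20.546, 0.682, 0, -70.136, -16.507], TCP at [0.169, -0.654, 0.227] pointing down, gripper open.
Joint ranges: [-176.03, 176.03], [-82.01, 121.73], [-58.28, 71.71], [-173.87, 95.51], [-174.79, -0.11], [-173.66, 173.66]. Speed limits (degrees/s): [136.94, 136.94, 172.46, 180, 180, 180].

INTERFACE

Orientations are given as [roll, pitch, yaw] about the fixed x, y, z axes, in that order (R = Rz(yaw) Ry(pitch) Rx(roll)).
In Python, from plant import r, capture, close_job, search_frame, outline_of gives the robot as it stands.
- The arm moves only by the shell command python3 -m creep 'ROWS' [FORCE]. ROWS is JSON, a list of rows, each a list of 7 numbers: the finger opening in mm, from 0 to 87.6, then the shift along the world's x, y, z in units of 25 mm (1.0 is 25 mm), then the turn, a rotation vector about the world's x, y, z in degrees. In form: [[hand, x, y, z, ax, ay, az], ...]. A call has 1 to 8 rows; each row shifts and turns the commanded pose from where the row before left it; what a row does not reach is not made up. A row lasts 1/12 s, in which the tool goes at most 41.7 mm and 7.16 degrees, less where a joint would pass 70% of its speed; a pose out of reach is approached as far as the arm can. A call is refused whole if a number of a shift passes 1 or a number of a turn 7.16, either way. A call with a gripper value outside its range is refused whole. The fingers move at their own pace and stop on an object; FORCE is the grip in N (left out, the last holds). Time passes only in rows, so rows that do not move let the fingers close. It gives the time, the measured TCP pose, the force, the opening and the grip force at its end, in the units of the state.
- r.get_state(): the state, without advancing time (a new reading comes with each control period).
- capture(name): name is "scene" or "top" or "wrist"; returns a dict with "frame" (384x512x3 uint8, red, green, blue), "K" (3x3 intrinsics, pixels), "origin" and "rotation" of the camera in the world. Camera axes: x right, y down, z forward; pixel columns grow to the right and rows downward; lengths in m; the calibration is good to about 2 mm. A picture is of the moment at which its call begins. There is no depth.
- close_job(): hands the job in; it is judged then, once.
Trained networks look in a picture, given as the dict that the camera call returned (one of the last four; its "shot" number tells which), for a name from the list of things; names that differ only in an ending like _2 or _b are one class to them, and where a whole thing is asked for, a point or a joint stands for the part that bears it (a point fixed in the world has none). Each returns a list of dicts, best first, with "conf" (0 to 1); they miss things now and then, are a little off and sometimes report something else, mostly with a low value. They report only what shows in the picture. A call takes as long as a camera call. They do not tell look-alikes from the thing itself.
- search_frame(picture, target): "bbox" ([left, top, right, bottom] in pixels, round what is visible of it).
- outline_of(picture, target): "region" (384x512 bool, what is visible of it) and "bbox" ([left, top, right, bottom] in pixels, round what is visible of it).
The state is a dict: "time_s": time; "joints": joint angles; "qd": joint speeds; "joint_torque": joint torques, N m; "tcp_pos": TCP position; "eef_rot": TCP orientation; "contact_force": force on the tool from outside, world axes, zero at the start; "moment": the same for the moment, N m; "gripper_width": finger opening in m; "gripper_force": force on a finger pad.
Only numpy, scipy, OpenCV 4.12 (cv2) and the standard library are available. Lean on these libraries where they do the work, as an engineer would, in place of code of your own. Each camera call takes 0.05 s, during which the arm holds its last target. There are 200 camera calls.

## Working session

There is one attempt and no reset: what is moved stays moved. The work goes in short steps, Python scripts to look and compute and a shell command to move; the robot and the scene stay as the last step left them, time stands still between calls to the robot, and variables do not carry over. Pictures are saved under pics/ and viewed, at most 10 in all, crops included, and the job is handed in when it is done.

```bash
ls; mkdir -p pics; cat > h.py <<'E'
import numpy as np, cv2
from plant import r, capture, close_job, search_frame, outline_of
def ray(c,u,v):
    K=np.array(c["K"]);R=np.array(c["rotation"])
    d=R@np.linalg.inv(K)@np.array([u,v,1.]); return np.array(c["origin"]),d
def px(c,u,v,z=0.):
    o,d=ray(c,u,v); return (o+d*(z-o[2])/d[2])[:2]
def proj(c,P):
    p=np.array(c["rotation"]).T@(np.array(P)-np.array(c["origin"])); p=np.array(c["K"])@p; return p[:2]/p[2]
def save(c,n): cv2.imwrite(f"pics/{n}.png",c["frame"][:,:,::-1])
def rect(c,m,z):
    ct=max(cv2.findContours(m.astype(np.uint8),0,1)[0],key=cv2.contourArea)[:,0]
    w=np.array([px(c,u,v,z) for u,v in ct],np.float32)*1000
    return cv2.minAreaRect(w)
E
python3 - <<'E'
from h import *
s=r.get_state();print(s["tcp_pos"],s["eef_rot"],s["time_s"])
for n in ["top","scene"]:
    c=capture(n);save(c,n+"0");print(n,np.round(c["origin"],3))
    for t in ["cradle","gate","bead_block","pin_vise","rest","dish","mallet","file","oil"]:
        z={"bead_block":.035,"pin_vise":.011,"gate":.032,"cradle":.03,"rest":.04}.get(t,0.01)
        for o in outline_of(c,t)[:3]:
            if o["conf"]>.3: print(t,round(o["conf"],2),np.round(o["bbox"]),[np.round(q,0) for q in rect(c,o["region"],z)])
E
```

```text
pics
[ 0.16867764 -0.6530488   0.22561894] [ 1.79902132e+02 -8.72110775e-03 -1.65520215e+02] 0.0
top [ 0.375 -0.008  1.542]Traceback (most recent call last):
  File "<stdin>", line 8, in <module>
  File "h.py", line 13, in rect
    w=np.array([px(c,u,v,z) for u,v in ct],np.float32)*1000
                ~~^^^^^^^^^
  File "h.py", line 7, in px
    o,d=ray(c,u,v); return (o+d*(z-o[2])/d[2])[:2]
                                         ~^^^
IndexError: invalid index to scalar variable.
```

View pics/top0.png

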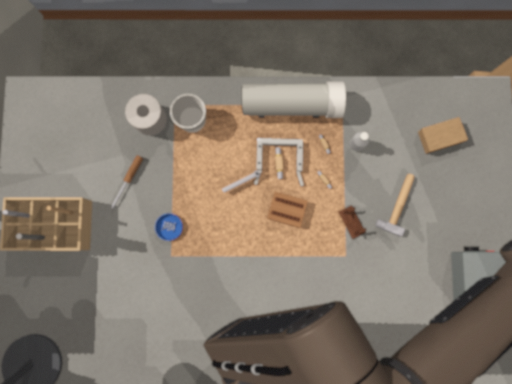

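The top picture shows the cradle at about (280,160) with the vise at (280,162). The block is at (290,208), the gate bar points out to the left at (240,182), and the rest is at (352,222). My helper broke on the format of the camera rotation.

```bash
python3 - <<'E'
from h import *
c=capture("top");print({k:v for k,v in c.items() if k!="frame"})
c=capture("scene");save(c,"scene0");print({k:v for k,v in c.items() if k!="frame"})
E
```

```text
{'K': array([[476.34832021,   0.        , 261.93678534],
       [  0.        , 476.34832021, 187.06929966],
       [  0.        ,   0.        ,   1.        ]]), 'origin': array([ 0.37474637, -0.00811087,  1.54183387]), 'rotation': array([-1.72693441e+02, -1.47365289e-01, -9.00304004e+01]), 'shot': 2}
{'K': array([[399.13733289,   0.        , 254.59828232],
       [  0.        , 399.13733289, 194.00855902],
       [  0.        ,   0.        ,   1.        ]]), 'origin': array([ 1.19536677, -0.69043838,  0.6837438 ]), 'rotation': array([-1.24596638e+02, -1.02428563e-01,  4.17984228e+01]), 'shot': 3}
```

View pics/scene0.png

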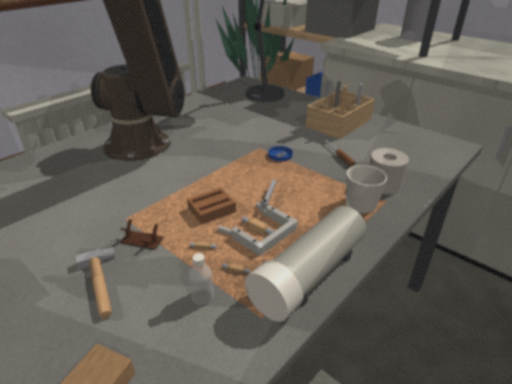

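The scene picture, seen from the far right, shows the vise in the cradle at (257,226), the block at (211,206) and the rest at (141,235). The gate bar is at (269,192), and two smaller look-alikes are at (203,245) and (237,268).

```bash
sed -i 's/^from plant/from scipy.spatial.transform import Rotation as Ro\nfrom plant/; s/R=np.array(c\["rotation"\])/R=Ro.from_euler("xyz",c["rotation"],degrees=True).as_matrix()/; s/p=np.array(c\["rotation"\]).T/p=Ro.from_euler("xyz",c["rotation"],degrees=True).as_matrix().T/' h.py
cat > m.py <<'E'
from h import *
import sys
Z={"bead_block":.035,"pin_vise":.018,"gate":.032,"cradle":.03,"rest":.04}
def meas(n,ts,tag=None,k=3):
    c=capture(n)
    if tag: save(c,tag)
    for t in ts:
        for o in outline_of(c,t)[:k]:
            if o["conf"]>.3:
                a,b,g=rect(c,o["region"],Z.get(t,.01)); print(n,t,round(o["conf"],2),[round(x) for x in o["bbox"]],np.round(a),np.round(b),round(g,1))
    return c
E
python3 - <<'E'
from m import *
for n in ["top","scene"]: meas(n,["cradle","gate","bead_block","pin_vise","rest"])
meas("top",["dish","mallet","file","oil"])
E
```

```text
top cradle 0.33 [350, 134, 365, 155] [ 718. -326.] [50. 68.] 44.7
top gate 0.71 [226, 173, 256, 193] [583.  60.] [ 13. 114.] 26.8
top bead_block 0.93 [265, 195, 307, 226] [495. -89.] [111.  92.] 73.9
top bead_block 0.32 [220, 139, 303, 189] [645. -11.] [160. 269.] 6.0
top pin_vise 0.65 [275, 151, 283, 180] [649. -66.] [23. 99.] 89.8
top pin_vise 0.65 [322, 139, 328, 152] [ 714. -213.] [55. 13.] 25.4
top pin_vise 0.41 [319, 173, 330, 188] [ 596. -210.] [55. 14.] 44.2
top rest 0.84 [336, 204, 363, 237] [ 457. -293.] [96. 52.] 26.5
scene cradle 0.63 [216, 180, 298, 258] [661. -29.] [169. 298.] 7.9
scene gate 0.71 [260, 180, 276, 209] [594.  44.] [ 21. 147.] 27.1
scene bead_block 0.9 [188, 187, 234, 225] [ 515. -108.] [126. 130.] 73.8
scene pin_vise 0.7 [240, 218, 272, 234] [653. -76.] [100.  38.] 2.9
scene pin_vise 0.55 [187, 242, 217, 252] [ 606. -224.] [63. 26.] 41.9
scene pin_vise 0.53 [220, 263, 252, 274] [ 721. -226.] [65. 25.] 22.8
scene rest 0.69 [120, 221, 164, 250] [ 482. -314.] [116.  83.] 26.5
scene rest 0.47 [187, 188, 234, 226] [ 521. -112.] [124. 127.] 74.1
top mallet 0.31 [225, 175, 262, 193] [588.  57.] [ 19. 126.] 26.8
top file 0.54 [111, 154, 142, 211] [626. 411.] [ 31. 107.] 65.3
top oil 0.66 [277, 150, 283, 178] [649. -68.] [20. 89.] 89.8
top oil 0.54 [348, 135, 364, 156] [ 720. -330.] [46. 69.] 44.9
```

```bash
python3 -m creep '[[87,0.7,0.95,0.13,0,0,-0.6],[87,0.7,0.95,0.13,0,0,-0.6],[87,0.7,0.95,0.13,0,0,-0.6],[87,0.7,0.95,0.13,0,0,-0.6],[87,0.7,0.95,0.13,0,0,-0.6],[87,0.7,0.95,0.13,0,0,-0.6],[87,0.7,0.95,0.13,0,0,-0.6],[87,0.7,0.95,0.13,0,0,-0.6]]'
python3 -m creep '[[87,0.7,0.95,0.13,0,0,-0.6],[87,0.7,0.95,0.13,0,0,-0.6],[87,0.7,0.95,0.13,0,0,-0.6],[87,0.7,0.95,0.13,0,0,-0.6],[87,0.7,0.95,0.13,0,0,-0.6],[87,0.7,0.95,0.13,0,0,-0.6],[87,0.7,0.95,0.13,0,0,-0.6],[87,0.7,0.95,0.13,0,0,-0.6]]'
python3 -m creep '[[87,0.7,0.95,0.13,0,0,-0.6],[87,0.7,0.95,0.13,0,0,-0.6],[87,0.7,0.95,0.13,0,0,-0.6],[87,0.7,0.95,0.13,0,0,-0.6],[87,0.7,0.95,0.13,0,0,-0.6],[87,0.7,0.95,0.13,0,0,-0.6],[87,0.7,0.95,0.13,0,0,-0.6],[87,0,0,0,0,0,0]]'
python3 - <<'E'
from m import *
c=meas("wrist",["cradle","gate","bead_block","pin_vise","rest"],"w1");print(c["origin"],c["rotation"])
E
```

```text
time_s: 1.72
tcp_pos: [0.3094, -0.4623, 0.2529]
eef_rot: [-180.0, 0.0, -170.3]
contact_force: [-0.0, -0.0, -0.2]
gripper_width: 0.0872
gripper_force: 0.0
time_s: 2.38
tcp_pos: [0.4495, -0.2722, 0.2791]
eef_rot: [-180.0, 0.0, -175.1]
contact_force: [0.3, -0.0, -0.0]
gripper_width: 0.0871
gripper_force: 0.0
time_s: 3.05
tcp_pos: [0.574, -0.104, 0.3014]
eef_rot: [180.0, 0.1, -179.2]
contact_force: [-0.0, -0.5, -0.7]
gripper_width: 0.0869
gripper_force: 0.0
wrist cradle 0.87 [232, 142, 410, 249] [639. -14.] [152. 265.] 4.6
wrist gate 0.69 [320, 148, 412, 194] [584.  52.] [ 23. 131.] 28.8
wrist bead_block 0.72 [218, 57, 316, 147] [497. -92.] [109.  90.] 74.2
wrist pin_vise 0.71 [272, 169, 288, 235] [647. -68.] [103.  22.] 2.3
wrist pin_vise 0.63 [177, 226, 197, 251] [ 705. -216.] [43. 17.] 22.7
wrist pin_vise 0.6 [168, 152, 200, 187] [ 593. -213.] [63. 18.] 31.1
wrist rest 0.71 [71, 31, 154, 112] [ 461. -294.] [101.  61.] 26.9
[ 0.50149343 -0.1047983   0.45893779] [1.64483942e+02 4.81684602e-02 9.08312939e+01]
```

View pics/w1.png

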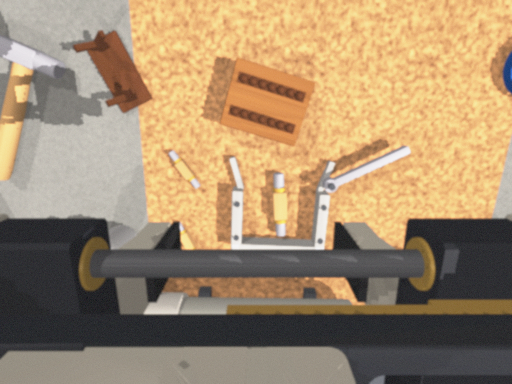

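The wrist picture (up is toward the robot) shows the vise at (280,205) between rails at about (237,215) and (322,220). The back stop is at (280,242), the gate pivot at (331,185) and tip at (410,150), the block at (268,102), and the rest at (112,70). I'll zoom in on the cradle for its exact pose.

```bash
python3 - <<'E'
import cv2
i=cv2.imread("pics/w1.png")[135:260,215:415]
cv2.imwrite("pics/w1z.png",cv2.resize(i,None,fx=4,fy=4,interpolation=cv2.INTER_CUBIC))
E
```

```text
(no output)
```

View pics/w1z.png

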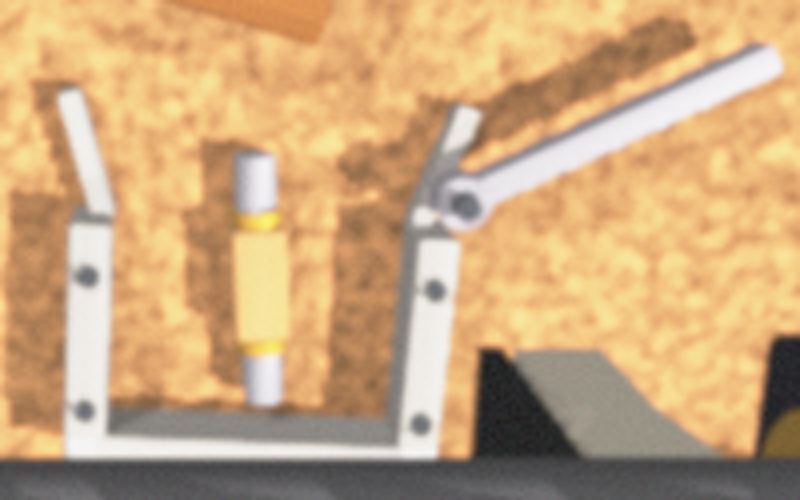

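The zoom shows the rail-front tops at (68–110,222) and (415–460,238), and the stop's inner corners at (106,435) and (400,445). The pivot is at (465,205), the gate tip at (770,62), and the vise runs from (256,153) to (264,405).

```bash
python3 - <<'E'
from h import *
c=capture("wrist")
f=lambda X,Y,z: px(c,215+X/4-.4,135+Y/4-.4,z)*1000
A=np.array([f(415,238,.03),f(460,238,.03),f(400,445,.03),f(110,222,.03),f(68,222,.03),f(106,435,.03),f(465,205,.04)])
B=np.array([[-40,57.5],[-40,73.5],[46,57.5],[-40,-57.5],[-40,-73.5],[46,-57.5],[-55,72]])
a=A-A.mean(0);b=B-B.mean(0)
th=np.arctan2((b[:,0]*a[:,1]-b[:,1]*a[:,0]).sum(),(a*b).sum());R=np.array([[np.cos(th),-np.sin(th)],[np.sin(th),np.cos(th)]])
t=A.mean(0)-R@B.mean(0);print("cradle",t.round(1),np.degrees(th).round(2));print((A-B@R.T-t).round(1))
print("tip",f(770,62,.032),"pivot",A[-1]); 
e1,e2=f(256,155,.011),f(264,403,.011);print("vise",e1,e2,(e1+e2)/2,np.degrees(np.arctan2(*(e2-e1)[::-1])))
h=np.array([f(233,232,.022),f(286,232,.022),f(238,340,.022),f(289,340,.022)]);print("handle",h,h.mean(0))
print(r.get_state()["tcp_pos"])
for n in ["top","wrist"]:
    c=capture(n)
    o=[q for q in outline_of(c,"rest") if q["conf"]>.5][0]
    for z in(.0,.03,.045): print(n,z,rect(c,o["region"],z))
E
```

```text
cradle [660.4 -72.9] -1.5
[[ 1.1 -1.1]
 [ 0.4 -0.4]
 [-0.5  0.9]
 [-0.7  0.2]
 [-0.1  0.6]
 [-0.3  0.8]
 [ 0.2 -1. ]]
tip [555.62110661 106.12909461] pivot [ 6.07471208e+02 -4.71496221e-01]
vise [596.24514471 -74.30679628] [698.76766272 -67.86771498] [647.50640371 -71.08725563] 3.5938272994983276
handle [[623.78129729 -82.93541795]
 [623.54091709 -62.84483132]
 [667.44213384 -79.8509259 ]
 [667.20278356 -60.02351398]] [645.49178295 -71.41367228]
[ 0.5707907  -0.10804181  0.3014628 ]
top 0.0 ((459.74774169921875, -302.369140625), (100.21063232421875, 55.29437255859375), 26.12421989440918)
top 0.03 ((458.0937194824219, -296.6434631347656), (98.2608413696289, 54.21844482421875), 26.124561309814453)
top 0.045 ((457.2668151855469, -293.78076171875), (97.28592681884766, 53.680484771728516), 26.124574661254883)
wrist 0.0 ((457.08917236328125, -311.167724609375), (109.879638671875, 66.8453369140625), 26.31914710998535)
wrist 0.03 ((459.79656982421875, -297.92828369140625), (102.7001724243164, 62.47773361206055), 26.31918716430664)
wrist 0.045 ((461.1502685546875, -291.30859375), (99.11040496826172, 60.293941497802734), 26.319162368774414)
```

```bash
python3 -m creep '[[46,0.75,0.36,-0.5,0,0,0.6],[46,0.75,0.36,-0.5,0,0,0.6],[46,0.75,0.36,-0.5,0,0,0.6],[46,0.75,0.36,-0.5,0,0,0.6],[46,0,0,-1,0,0,0],[46,0,0,-1,0,0,0],[46,0,0,-1,0,0,0],[46,0,0,-1,0,0,0]]'
python3 -m creep '[[46,0,0,-0.5,0,0,0],[46,0,0,0,0,0,0]]'
python3 - <<'E'
from m import *
Z["pin_vise"]=.011
meas("wrist",["pin_vise"],"w2",1);print(r.get_state()["tcp_pos"],r.get_state()["eef_rot"])
E
```

```text
time_s: 4.27
tcp_pos: [0.6463, -0.0715, 0.1501]
eef_rot: [-180.0, 0.0, -176.9]
contact_force: [0.3, -0.2, 0.3]
gripper_width: 0.0464
gripper_force: 0.0
time_s: 4.43
tcp_pos: [0.6441, -0.0716, 0.1351]
eef_rot: [180.0, -0.3, -177.0]
contact_force: [0.3, 0.1, 0.3]
gripper_width: 0.0465
gripper_force: 0.0
wrist pin_vise 0.89 [249, 133, 278, 240] [651. -67.] [104.  23.] 3.8
[ 0.6464241  -0.07157923  0.13895768] [-1.79972488e+02 -3.04889493e-02 -1.76915557e+02]
```

View pics/w2.png

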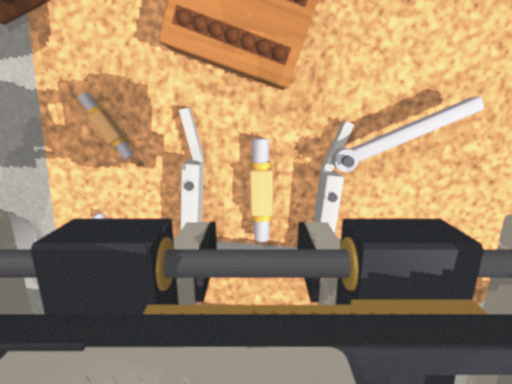

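The picture shows the vise at (249–278,133–240), centred between the fingers and clear of the rails. I'll go down and grasp it.

```bash
python3 -m creep '[[46,0.05,0.05,-0.9,0,0,0],[46,0.05,0.05,-0.9,0,0,0],[46,0,0,-0.9,0,0,0],[46,0,0,-0.9,0,0,0],[46,0,0,-0.9,0,0,0],[46,0,0,-0.5,0,0,0],[46,0,0,-0.3,0,0,0],[46,0,0,0,0,0,0]]' 25
python3 -m creep '[[10,0,0,0,0,0,0],[10,0,0,0,0,0,0],[10,0,0,0,0,0,0],[10,0,0,0,0,0,0],[10,0,0,0,0,0,0],[10,0,0,0,0,0,0]]' 25
```

```text
time_s: 5.2
tcp_pos: [0.6487, -0.0689, 0.0058]
eef_rot: [-180.0, -0.1, -176.9]
contact_force: [-0.1, 0.2, -0.0]
gripper_width: 0.046
gripper_force: 0.0
time_s: 5.7
tcp_pos: [0.6495, -0.0687, 0.0074]
eef_rot: [180.0, 0.1, -176.9]
contact_force: [-0.8, 0.5, 5.7]
gripper_width: 0.022
gripper_force: 25.0
```

```bash
python3 -m creep '[[10,0,0,0.6,0,0,0],[10,0,0,1,0,0,0],[10,0,0,1,0,0,0],[10,-0.2,-0.3,1,0,0,2],[10,-0.6,-0.8,1,0,0,3],[10,-0.6,-0.8,0.4,0,0,3],[10,-0.6,-0.8,0,0,0,3],[10,-0.6,-0.8,0,0,0,3]]'
python3 -m creep '[[10,-0.6,-0.8,0,0,0,3],[10,-0.6,-0.8,0,0,0,3],[10,-0.6,-0.6,0,0,0,2.8],[10,0,0,0,0,0,0],[10,0,0,0,0,0,0]]'
python3 - <<'E'
from m import *
c=meas("wrist",["rest"],None,1);s=r.get_state();print(s["tcp_pos"],s["eef_rot"],s["gripper_width"])
i=c["frame"][:,:,::-1];cv2.imwrite("pics/w3.png",cv2.resize(i,(800,600),interpolation=cv2.INTER_CUBIC))
E
```

```text
time_s: 6.37
tcp_pos: [0.5834, -0.1569, 0.1324]
eef_rot: [-180.0, 0.1, -162.7]
contact_force: [0.3, -1.2, -1.3]
gripper_width: 0.0219
gripper_force: 25.0
time_s: 6.78
tcp_pos: [0.5379, -0.212, 0.1314]
eef_rot: [180.0, -0.0, -154.2]
contact_force: [0.9, -0.8, -0.4]
gripper_width: 0.0215
gripper_force: 25.0
wrist rest 0.73 [161, 0, 234, 121] [ 462. -297.] [85. 51.] 25.9
[ 0.53910574 -0.21111004  0.13136946] [-1.79994424e+02  1.57713136e-02 -1.54164413e+02] 0.022190321923774566
```

View pics/w3.png

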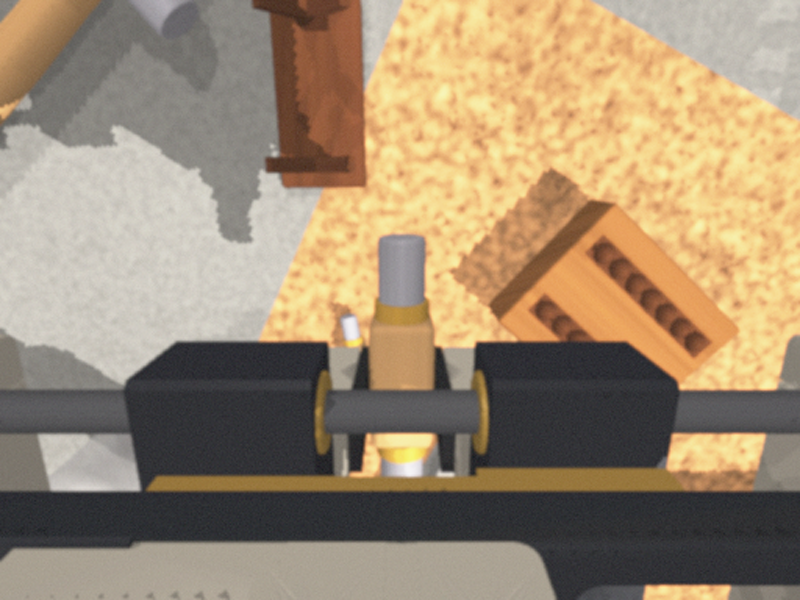

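The enlarged wrist picture shows the vise held straight with its chuck end at (402,240). The rest has a base corner pair at (285,186) and (365,186), and its near fork top runs from (268,160) to (350,160).

```bash
python3 - <<'E'
from h import *
c=capture("wrist");k=512/800
f=lambda X,Y,z: px(c,X*k,Y*k,z)*1000
a,b,e=f(285,187,.006),f(365,187,.006),f(358,0,.006)
an=lambda v:np.degrees(np.arctan2(v[1],v[0]))
print(a,b,np.linalg.norm(a-b),an(b-a)-90,an(b-e))
g=np.radians(26.1);u=np.array([np.cos(g),np.sin(g)])
print("base c",(a+b)/2-50*u)
for z in (.048,): 
    p,q=f(268,162,z),f(350,157,z);print("fork",p,q,np.linalg.norm(p-q),(p+q)/2-37*u,an(q-p)-90)
s=r.get_state();t=s["tcp_pos"];z=t[2]+.0045
p,q=f(379,240,z),f(425,240,z);print("chuck",np.linalg.norm(p-q),"axis end",(p+q)/2,t[:2]*1000,(f(402,237,z)-t[:2]*1000), an((p+q)/2-t[:2]*1000)+180)
E
```

```text
[ 514.16546573 -298.82795866] [ 493.61279552 -256.43559445] 47.11183287005639 25.865039941966273 26.89266698293126
base c [ 458.98775183 -299.62873504]
fork [ 500.66811123 -302.54227585] [ 480.81056853 -267.01523323] 40.70003390225831 [ 457.51231958 -301.05650383] 29.20264169259123
chuck 15.104687118888661 axis end [ 494.69270571 -231.91237226] [ 539.31698275 -210.88568588] [-45.5127601  -21.45779662] 25.229526664153553
```

```bash
python3 -m creep '[[10,-0.8,-0.88,0,0,0,0.3],[10,-0.8,-0.88,0,0,0,0],[10,-0.8,-0.88,0,0,0,0],[10,-0.8,-0.88,0,0,0,0],[10,0,0,-0.9,0,0,0],[10,0,0,-0.9,0,0,0],[10,0,0,-0.7,0,0,0],[10,0,0,-0.3,0,0,0]]'
python3 -m creep '[[10,0,0,0,0,0,0],[10,0,0,0,0,0,0]]'
python3 - <<'E'
from m import *
c=capture("wrist");s=r.get_state();print(s["tcp_pos"],s["eef_rot"],s["gripper_width"])
i=c["frame"][:260,100:400,::-1];cv2.imwrite("pics/w4.png",cv2.resize(i,(690,598),interpolation=cv2.INTER_CUBIC))
E
```

```text
time_s: 7.6
tcp_pos: [0.458, -0.2985, 0.0589]
eef_rot: [179.9, -0.1, -153.8]
contact_force: [-0.5, -0.5, -1.4]
gripper_width: 0.0213
gripper_force: 25.0
time_s: 7.77
tcp_pos: [0.4594, -0.299, 0.0614]
eef_rot: [180.0, -0.0, -153.8]
contact_force: [0.6, -0.6, -0.3]
gripper_width: 0.022
gripper_force: 25.0
[ 0.45983919 -0.29919019  0.06206806] [-1.79955065e+02  2.32481639e-02 -1.53756949e+02] 0.021704760208796203
```

View pics/w4.png

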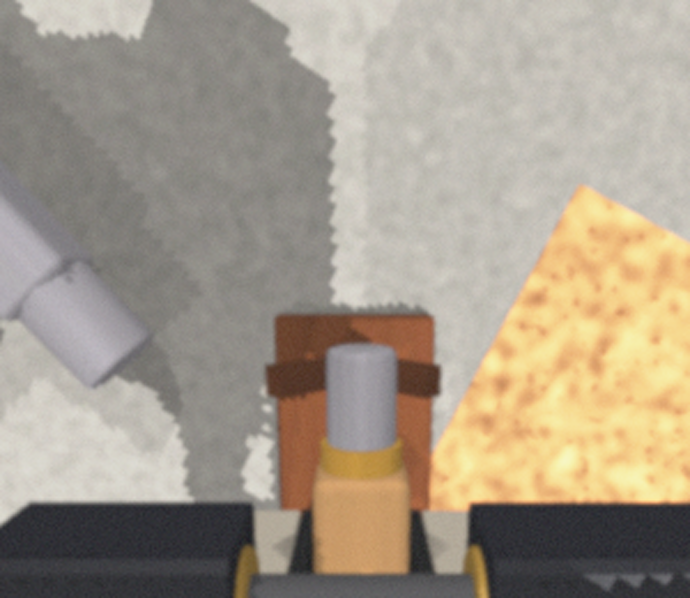

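The crop shows the near fork spanning (268–440,380), so its centre is about 353. The chuck is centred at about 361, roughly 2 mm too far right, so I'll work out the correction.

```bash
python3 - <<'E'
from h import *
c=capture("wrist");k=300/690
f=lambda X,Y,z: px(c,100+X*k,Y*k,z)*1000
t=np.array(r.get_state()["tcp_pos"])*1000
g=np.radians(26.15);u=np.array([np.cos(g),np.sin(g)]);n=np.array([-u[1],u[0]])
def sh(l,p): p=p-t[:2]; print(l,"along",round(p@u,1),"across",round(p@n,1))
sh("forkL",f(268,362,.048));sh("forkR",f(440,362,.048))
sh("base",f(276,316,.006));sh("base",f(434,316,.006))
sh("chL",f(327,352,.0665));sh("chR",f(396,352,.0665));sh("chend",f(361,346,.0665))
E
```

```text
forkL along -44.1 across -22.8
forkR along -44.2 across 20.4
base along -51.4 across -25.5
base along -51.5 across 22.9
chL along -49.4 across -7.0
chR along -49.4 across 8.3
chend along -50.7 across 0.5
```

```bash
python3 -m creep '[[10,-0.03,-0.095,0,0,0,0],[10,0,0,0,0,0,0],[10,0,0,-0.3,0,0,0],[10,0,0,-0.3,0,0,0],[10,0,0,-0.25,0,0,0],[10,0,0,0,0,0,0],[10,0,0,0,0,0,0]]'
```

```text
time_s: 8.45
tcp_pos: [0.4576, -0.3015, 0.0393]
eef_rot: [179.9, -0.1, -153.8]
contact_force: [0.1, 0.2, -0.4]
gripper_width: 0.0218
gripper_force: 25.0
```

```bash
python3 -m creep '[[10,0,0,-0.08,0,0,0],[10,0,0,0,0,0,0],[10,0,0,0,0,0,0]]'
python3 -m creep '[[10,0,0,-0.06,0,0,0],[10,0,0,0,0,0,0],[10,0,0,0,0,0,0]]'
```

```text
time_s: 8.7
tcp_pos: [0.4581, -0.3016, 0.0381]
eef_rot: [180.0, 0.0, -153.8]
contact_force: [0.3, 0.0, -1.5]
gripper_width: 0.0217
gripper_force: 25.0
time_s: 8.95
tcp_pos: [0.4585, -0.302, 0.0375]
eef_rot: [-179.9, 0.0, -153.8]
contact_force: [-1.8, 0.0, 6.1]
gripper_width: 0.0222
gripper_force: 25.0
```

```bash
python3 -m creep '[[36,0,0,0,0,0,0],[36,0,0,0,0,0,0],[36,0,0,0,0,0,0],[36,0,0,0.3,0,0,0],[36,0,0,0.6,0,0,0],[36,0,0,1,0,0,0],[36,0.4,0.3,1,0,0,0],[36,0.6,0.3,1,0,0,0]]'
python3 -m creep '[[36,0.8,0.3,1,0,0,0],[36,0.8,0.3,1,0,0,0],[36,0.8,0.3,0.5,0,0,0],[36,0,0,0,0,0,0],[36,0,0,0,0,0,0]]'
python3 - <<'E'
from m import *
Z["pin_vise"]=.041
c=meas("wrist",["pin_vise","rest","bead_block"]);s=r.get_state();print(s["tcp_pos"],s["eef_rot"])
d=meas("top",["pin_vise","rest","bead_block"])
i=c["frame"][:250,:,::-1];cv2.imwrite("pics/w5.png",cv2.resize(i,(800,390),interpolation=cv2.INTER_CUBIC))
E
```

```text
time_s: 9.62
tcp_pos: [0.482, -0.2866, 0.1356]
eef_rot: [180.0, -0.0, -153.9]
contact_force: [0.9, -0.1, 0.0]
gripper_width: 0.0359
gripper_force: 0.0
time_s: 10.03
tcp_pos: [0.5439, -0.2637, 0.1973]
eef_rot: [-180.0, 0.1, -153.8]
contact_force: [-1.3, 0.9, 0.3]
gripper_width: 0.036
gripper_force: 0.0
wrist pin_vise 0.83 [245, 21, 276, 136] [ 458. -302.] [104.  24.] 25.8
wrist pin_vise 0.75 [266, 200, 284, 251] [ 585. -223.] [62. 14.] 33.7
wrist pin_vise 0.56 [224, 281, 239, 307] [ 684. -229.] [36. 14.] 25.3
wrist rest 0.62 [240, 37, 284, 134] [ 467. -314.] [89. 14.] 26.3
wrist bead_block 0.78 [342, 142, 474, 232] [ 495. -100.] [121.  89.] 73.9
[ 0.54178008 -0.26425776  0.1957159 ] [ 1.79930101e+02 -8.19819848e-02 -1.53848386e+02]
top pin_vise 0.78 [346, 210, 363, 238] [ 456. -301.] [92. 21.] 25.4
top rest 0.67 [336, 206, 365, 239] [ 451. -281.] [98. 26.] 25.6
```

View pics/w5.png

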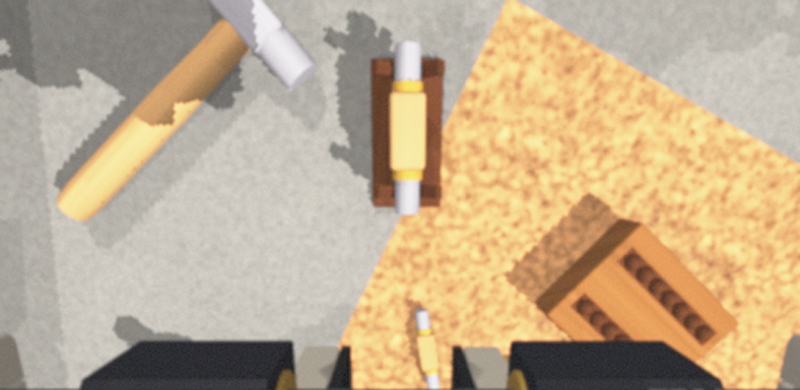

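The vise is seated level in both forks at (408,128). The network gives a length of 104 mm and a yaw of 25.8°, which matches the rest. Next I'll square the block up by nudging its right side with two fingers, which also centres it on the cradle's axis, and then push it in from behind.

```bash
python3 -m creep '[[44,-0.23,0.3,-0.3,0,0,6.92],[44,-0.23,0.3,-0.3,0,0,6.92],[44,-0.23,0.3,-0.3,0,0,6.92],[44,-0.23,0.3,-0.3,0,0,6.92],[44,-0.23,0.3,-0.3,0,0,6.92],[44,-0.23,0.3,-0.3,0,0,6.92],[44,-0.23,0.3,-0.3,0,0,6.92],[44,-0.23,0.3,-0.3,0,0,6.92]]'
python3 -m creep '[[44,-0.23,0.3,-0.3,0,0,7],[44,0,0,0,0,0,0],[44,0,0,0,0,0,0]]'
python3 - <<'E'
from m import *
c=meas("wrist",["bead_block"],None,1);meas("top",["bead_block"],None,1);s=r.get_state();print(s["tcp_pos"],s["eef_rot"],s["joints"])
E
```

```text
time_s: 11.1
tcp_pos: [0.4965, -0.204, 0.1362]
eef_rot: [180.0, -0.0, -98.1]
contact_force: [-0.1, -0.5, 0.4]
gripper_width: 0.0442
gripper_force: 0.0
time_s: 11.35
tcp_pos: [0.4911, -0.1967, 0.1291]
eef_rot: [180.0, -0.0, -91.6]
contact_force: [-0.1, -0.1, -0.5]
gripper_width: 0.0441
gripper_force: 0.0
wrist bead_block 0.81 [202, 222, 305, 306] [497. -98.] [29. 95.] 88.4
top bead_block 0.46 [277, 218, 305, 228] [ 458. -106.] [67. 35.] 90.0
[ 0.49191814 -0.19706938  0.12954066] [-1.79949621e+02 -1.05908158e-02 -9.15955407e+01] [-6.03676550e-01  1.19005881e+01 -2.52427168e+01  1.43877984e-02
 -5.28065083e+01 -1.00055198e+00]
```

```bash
python3 -m creep '[[44,0,0,-1,0,0,0],[44,0,0,-1,0,0,0],[44,0,0,-1,0,0,0],[44,0,0,-1,0,0,0],[44,0,0,-0.5,0,0,0],[44,0,0,-0.28,0,0,0],[44,0,0.4,0,0,0,0],[44,0,0.4,0,0,0,0]]'
python3 -m creep '[[44,0.01,0.25,0,0,0,0],[44,0.01,0.25,0,0,0,0],[44,0.01,0.2,0,0,0,0],[44,0,0.2,0,0,0,0],[44,0,0.2,0,0,0,0],[44,0,0.2,0,0,0,0],[44,0,0,0,0,0,0]]'
python3 - <<'E'
from m import *
meas("scene",["bead_block"],None,1);s=r.get_state();print(s["tcp_pos"],s["eef_rot"],s["contact_force"])
c=capture("wrist");save(c,"w6")
E
```

```text
time_s: 12.22
tcp_pos: [0.4917, -0.1766, 0.0097]
eef_rot: [-180.0, -0.0, -91.6]
contact_force: [-0.0, -0.5, -0.4]
gripper_width: 0.0438
gripper_force: 0.0
time_s: 12.8
tcp_pos: [0.4921, -0.1433, 0.0098]
eef_rot: [-180.0, 0.0, -91.4]
contact_force: [-0.1, -0.3, -0.1]
gripper_width: 0.0441
gripper_force: 0.0
scene bead_block 0.71 [209, 189, 241, 222] [553. -82.] [ 54. 141.] 18.2
[ 0.49151449 -0.14376222  0.00937612] [ 1.79948473e+02  1.51206992e-02 -9.14418065e+01] [-0.85526445 -0.84727254 -0.26074993]
```

View pics/w6.png

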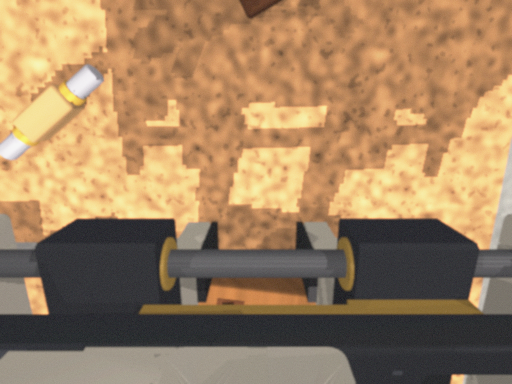

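The wrist picture shows the block's edge (orange, at (260,290)) just at the fingers, with the small look-alike at (50,110) left untouched. I'll finish the nudge, then back off and measure.

```bash
python3 -m creep '[[44,0,0.2,0,0,0,0],[44,0,0.2,0,0,0,0],[44,0,0,0,0,0,0],[44,0,-0.5,0,0,0,0],[44,0,-0.5,0.5,0,0,0],[44,0,-0.5,1,0,0,0],[44,0,0,1,0,0,0],[44,0,0,1,0,0,0]]'
python3 -m creep '[[44,-0.3,0,1,0,0,-7],[44,-0.3,0,1,0,0,-7],[44,-0.3,0,1,0,0,-7],[44,-0.3,0,0,0,0,-7],[44,-0.3,0.3,0,0,0,-7],[44,-0.3,0.3,0,0,0,-7],[44,-0.3,0.3,0,0,0,-7],[44,-0.3,0.3,0,0,0,-7]]'
python3 -m creep '[[44,0,0.3,0,0,0,-7],[44,0,0.3,0,0,0,-7],[44,0,0.3,0,0,0,-7],[44,0,0.3,0,0,0,-7],[44,0,0.3,0,0,0,-6],[44,0,0,0,0,0,0],[44,0,0,0,0,0,0]]'
python3 - <<'E'
from m import *
for n in ["wrist","top","scene"]:
  c=meas(n,["bead_block"],None,1)
meas("wrist",["cradle","gate"],None,1)
s=r.get_state();print(s["tcp_pos"],s["eef_rot"],s["joints"])
E
```

```text
time_s: 13.62
tcp_pos: [0.4914, -0.1721, 0.0977]
eef_rot: [179.9, 0.0, -91.5]
contact_force: [0.9, 0.6, -0.9]
gripper_width: 0.044
gripper_force: 0.0
time_s: 14.28
tcp_pos: [0.4313, -0.1412, 0.172]
eef_rot: [180.0, -0.0, -147.8]
contact_force: [0.4, 0.5, 0.2]
gripper_width: 0.044
gripper_force: 0.0
time_s: 14.87
tcp_pos: [0.4319, -0.1039, 0.172]
eef_rot: [180.0, -0.0, 178.8]
contact_force: [-0.1, 1.0, -0.4]
gripper_width: 0.0439
gripper_force: 0.0
wrist bead_block 0.64 [242, 177, 354, 249] [472. -63.] [110.  77.] 85.4
top bead_block 0.55 [260, 198, 289, 203] [522. -54.] [83. 22.] 90.0
scene bead_block 0.55 [192, 184, 239, 222] [505. -80.] [131. 125.] 83.3
wrist cradle 0.69 [227, 285, 244, 304] [ 569. -136.] [24. 11.] 13.8
[ 0.431996   -0.10432944  0.17201466] [ 1.79999860e+02 -7.24762158e-03  1.78552209e+02] [ 1.19887628e+01  1.01833297e+00 -3.16505103e+01 -2.16241012e-03
 -5.73381734e+01 -1.03435387e+02]
```

```bash
python3 -m creep '[[50,-0.3,0.5,0,0,0,0],[50,-0.3,0.5,0,0,0,0],[50,-0.28,0.5,0,0,0,0],[50,0,0,0,0,0,0],[50,0,0,0,0,0,0],[50,0,0,0,0,0,0]]'
python3 - <<'E'
from m import *
for n in ["wrist","scene"]:
  c=meas(n,["bead_block"],None,1)
  o=outline_of(c,"bead_block")[0]["region"]
  ct=max(cv2.findContours(o.astype(np.uint8),0,1)[0],key=cv2.contourArea)
  q=cv2.approxPolyDP(ct,3,True)[:,0]
  for u,v in q: print((u,v),(px(c,u,v,0.)*1000).round(),(px(c,u,v,.035)*1000).round())
s=r.get_state();print(s["tcp_pos"],s["eef_rot"])
E
```

```text
time_s: 15.82
tcp_pos: [0.4104, -0.0667, 0.1722]
eef_rot: [180.0, 0.0, 178.6]
contact_force: [-0.6, -0.2, -1.1]
gripper_width: 0.0498
gripper_force: 0.0
wrist bead_block 0.94 [208, 197, 318, 292] [457. -60.] [109.  56.] 88.5
(np.int32(213), np.int32(245)) [ 497. -121.] [ 480. -115.]
(np.int32(299), np.int32(247)) [502. -18.] [485. -23.]
(np.int32(300), np.int32(222)) [470. -17.] [456. -22.]
(np.int32(314), np.int32(221)) [469.  -1.] [455.  -8.]
(np.int32(316), np.int32(215)) [462.   1.] [449.  -6.]
(np.int32(310), np.int32(205)) [449.  -6.] [438. -12.]
(np.int32(217), np.int32(198)) [ 438. -113.] [ 428. -108.]
(np.int32(212), np.int32(212)) [ 455. -120.] [ 443. -114.]
scene bead_block 0.94 [193, 183, 239, 219] [508. -80.] [131. 123.] 83.3
(np.int32(239), np.int32(194)) [501.  18.] [536. -18.]
(np.int32(220), np.int32(183)) [414.  22.] [454. -14.]
(np.int32(192), np.int32(196)) [403. -84.] [ 444. -115.]
(np.int32(192), np.int32(204)) [ 434. -111.] [ 473. -140.]
(np.int32(213), np.int32(217)) [ 525. -112.] [ 559. -142.]
(np.int32(239), np.int32(204)) [536. -19.] [570. -54.]
[ 0.41015065 -0.06695032  0.17194883] [-1.79991143e+02 -1.61541874e-02  1.78511436e+02]
```

```bash
python3 -m creep '[[50,0,0,-1,0,0,0],[50,0,0,-1,0,0,0],[50,0,0,-1,0,0,0],[50,0,0,-1,0,0,0],[50,0,0,-1,0,0,0],[50,0,0,-1,0,0,0],[50,0,0,-0.48,0,0,0],[50,0,0,0,0,0,0]]'
python3 -m creep '[[50,0.3,-0.008,0,0,0,0],[50,0.3,-0.008,0,0,0,0],[50,0.3,-0.008,0,0,0,0],[50,0.3,-0.008,0,0,0,0],[50,0.3,-0.008,0,0,0,0],[50,0.3,-0.008,0,0,0,0],[50,0.3,-0.008,0,0,0,0],[50,0.3,-0.008,0,0,0,0]]'
python3 -m creep '[[50,0.3,-0.008,0,0,0,0],[50,0.3,-0.008,0,0,0,0],[50,0.3,-0.008,0,0,0,0],[50,0.3,-0.008,0,0,0,0],[50,0,0,0,0,0,0]]'
python3 - <<'E'
from m import *
for n in ["wrist","scene"]:
  c=meas(n,["bead_block","cradle"],None,1)
s=r.get_state();print(s["tcp_pos"],s["contact_force"])
E
```

```text
time_s: 16.78
tcp_pos: [0.4082, -0.0674, 0.0077]
eef_rot: [-179.9, -0.3, 178.5]
contact_force: [-0.8, 0.6, -0.0]
gripper_width: 0.0504
gripper_force: 0.0
time_s: 17.45
tcp_pos: [0.4706, -0.0684, 0.0102]
eef_rot: [-180.0, -0.0, 178.5]
contact_force: [-3.3, -0.4, 2.2]
gripper_width: 0.0501
gripper_force: 2.2
time_s: 17.87
tcp_pos: [0.5026, -0.0688, 0.0102]
eef_rot: [180.0, 0.1, 178.6]
contact_force: [0.8, 0.5, -0.1]
gripper_width: 0.0501
gripper_force: 0.0
wrist bead_block 0.65 [190, 275, 324, 305] [520. -69.] [66. 16.] 88.6
scene bead_block 0.94 [210, 191, 258, 231] [575. -79.] [139. 121.] 86.8
scene cradle 0.83 [217, 178, 298, 258] [663. -26.] [171. 301.] 8.5
[ 0.50028604 -0.06894571  0.01019111] [-0.04074276 -0.30076669  0.11941125]
```

```bash
python3 -m creep '[[50,0.3,-0.008,0,0,0,0],[50,0.3,-0.008,0,0,0,0],[50,0.3,-0.008,0,0,0,0],[50,0.3,-0.008,0,0,0,0],[50,0.3,-0.008,0,0,0,0],[50,0.2,-0.006,0,0,0,0],[50,0.2,-0.006,0,0,0,0]]'
python3 -m creep '[[50,0.2,-0.006,0,0,0,0],[50,0.2,-0.006,0,0,0,0],[50,0.2,-0.006,0,0,0,0],[50,0.2,-0.006,0,0,0,0],[50,0.2,-0.006,0,0,0,0],[50,0.2,-0.006,0,0,0,0]]'
python3 -m creep '[[50,0.2,-0.006,0,0,0,0],[50,0.2,-0.006,0,0,0,0],[50,0.2,-0.006,0,0,0,0]]'
```

```text
time_s: 18.75
tcp_pos: [0.5479, -0.0705, 0.0099]
eef_rot: [-180.0, -0.0, 178.5]
contact_force: [-3.7, -0.6, 2.8]
gripper_width: 0.0498
gripper_force: 2.2
time_s: 19.25
tcp_pos: [0.5781, -0.0712, 0.01]
eef_rot: [180.0, 0.0, 178.5]
contact_force: [-3.0, -1.0, -0.8]
gripper_width: 0.0502
gripper_force: 1.2
time_s: 19.5
tcp_pos: [0.5932, -0.0716, 0.01]
eef_rot: [180.0, 0.0, 178.6]
contact_force: [-2.5, -1.0, -1.4]
gripper_width: 0.05
gripper_force: 1.1
```

```bash
python3 -m creep '[[50,0.12,-0.003,0,0,0,0],[50,0.12,-0.003,0,0,0,0],[50,0.12,-0.003,0,0,0,0]]'
python3 -m creep '[[50,0.08,-0.002,0,0,0,0],[50,0.08,-0.002,0,0,0,0]]'
python3 -m creep '[[50,0.08,-0.002,0,0,0,0],[50,0,0,0,0,0,0]]'
```

```text
time_s: 19.75
tcp_pos: [0.6018, -0.0718, 0.0101]
eef_rot: [180.0, 0.0, 178.5]
contact_force: [-2.7, 0.2, -0.5]
gripper_width: 0.05
gripper_force: 1.3
time_s: 19.92
tcp_pos: [0.6057, -0.072, 0.0101]
eef_rot: [180.0, 0.0, 178.5]
contact_force: [-2.3, -0.3, -0.2]
gripper_width: 0.0498
gripper_force: 1.4
time_s: 20.08
tcp_pos: [0.6082, -0.072, 0.0101]
eef_rot: [180.0, 0.0, 178.6]
contact_force: [-1.5, -0.3, -0.8]
gripper_width: 0.0502
gripper_force: 0.5
```

```bash
python3 -m creep '[[50,0.06,-0.002,0,0,0,0],[50,0,0,0,0,0,0]]'
python3 -m creep '[[50,0.06,-0.002,0,0,0,0],[50,0,0,0,0,0,0]]'
python3 -m creep '[[50,0.06,-0.002,0,0,0,0],[50,0,0,0,0,0,0]]'
python3 - <<'E'
from m import *
c=meas("scene",["bead_block"],None,1)
s=r.get_state();print(s["tcp_pos"],s["contact_force"])
E
```

```text
time_s: 20.25
tcp_pos: [0.6093, -0.0721, 0.0102]
eef_rot: [180.0, 0.0, 178.6]
contact_force: [-2.4, -0.1, -0.3]
gripper_width: 0.0499
gripper_force: 1.0
time_s: 20.42
tcp_pos: [0.6105, -0.0721, 0.0102]
eef_rot: [180.0, -0.0, 178.5]
contact_force: [-3.9, 0.6, 0.5]
gripper_width: 0.05
gripper_force: 1.9
time_s: 20.58
tcp_pos: [0.6105, -0.0723, 0.0099]
eef_rot: [-180.0, -0.2, 178.5]
contact_force: [-7.9, 1.0, 4.8]
gripper_width: 0.0498
gripper_force: 4.0
[ 0.61047703 -0.07227625  0.00993553] [-7.23815295  1.54559848  4.41531133]
```

```bash
python3 -m creep '[[50,0.06,-0.002,0,0,0,0],[50,0,0,0,0,0,0]]'
python3 -m creep '[[50,0.06,-0.002,0,0,0,0],[50,0,0,0,0,0,0],[50,0,0,0,0,0,0]]'
```

```text
time_s: 20.85
tcp_pos: [0.6105, -0.0724, 0.0097]
eef_rot: [-180.0, -0.3, 178.5]
contact_force: [-12.2, 2.3, 7.7]
gripper_width: 0.05
gripper_force: 6.0
time_s: 21.1
tcp_pos: [0.6105, -0.0725, 0.0095]
eef_rot: [-180.0, -0.4, 178.5]
contact_force: [-15.9, 4.2, 10.6]
gripper_width: 0.0501
gripper_force: 8.0
```

The force climbs with no further motion, so the block is home. I'll retreat, close the fingers, and measure the gate and block.

```bash
python3 -m creep '[[50,-0.6,0.01,0,0,0,0],[50,-0.8,0,0,0,0,0],[20,-0.2,0,1,0,0,0],[0,0,0.2,1,0,0,0],[0,0.2,0.6,1,0,0,0],[0,0.2,0.9,1,0,0,0],[0,0.2,0.9,0.5,0,0,0],[0,0,0.9,0.5,0,0,0]]'
python3 -m creep '[[0,0.2,0.9,0,0,0,0],[0,0.2,0.9,0,0,0,0],[0,0,0.9,0,0,0,0],[0,0,0,0,0,0,0],[0,0,0,0,0,0,0]]'
cat > g.py <<'E'
from h import *
def plan(p,a0,a1,tc,R=85,n=20,extra=0):
    L=[]
    for a in np.radians(np.linspace(a0,a1,n+1)):
        e=np.array([np.cos(a),np.sin(a)]);t=np.array([-e[1],e[0]])
        L.append(np.array(p)+R*e-t*(6+21.5*abs(t[1])+11*abs(t[0])))
    L=np.array(L);return L,np.diff(L,axis=0)/25
E
python3 - <<'E'
from m import *
for n in ["wrist","scene","top"]:
  c=capture(n)
  for o in outline_of(c,"gate")[:1]: print(n,o["conf"],rect(c,o["region"],.032))
  if n!="wrist":
    for o in outline_of(c,"bead_block")[:1]: print(n,o["conf"],rect(c,o["region"],.035))
print(r.get_state()["tcp_pos"])
from g import *
L,D=plan((607.5,-.5),116,268.5,0);print(L.round(0).tolist());print(D.round(2).tolist())
E
```

```text
time_s: 21.77
tcp_pos: [0.5926, 0.0168, 0.1375]
eef_rot: [179.9, 0.3, 178.5]
contact_force: [-0.7, -0.6, -0.6]
gripper_width: 0.0157
gripper_force: 0.0
time_s: 22.18
tcp_pos: [0.6009, 0.0843, 0.1354]
eef_rot: [180.0, 0.1, 178.7]
contact_force: [-0.3, 0.2, -0.3]
gripper_width: 0.0006
gripper_force: 0.0
wrist 0.86 ((584.9182739257812, 53.38962936401367), (21.098424911499023, 132.5080108642578), 28.675596237182617)
scene 0.6 ((591.5946655273438, 47.582420349121094), (19.51858901977539, 139.19781494140625), 26.765871047973633)
scene 0.6 ((670.1207885742188, -73.7568588256836), (116.85696411132812, 92.66228485107422), 86.65129089355469)
top 0.78 ((660.7075805664062, -65.6104736328125), (94.70068359375, 106.5135269165039), 0.0022073863074183464)
[0.60013874 0.08228794 0.13512315]
[[593.0, 87.0], [583.0, 85.0], [573.0, 82.0], [563.0, 78.0], [553.0, 71.0], [544.0, 64.0], [536.0, 54.0], [529.0, 44.0], [524.0, 32.0], [520.0, 21.0], [518.0, 10.0], [517.0, -1.0], [518.0, -13.0], [521.0, -25.0], [525.0, -37.0], [532.0, -48.0], [540.0, -58.0], [550.0, -68.0], [561.0, -75.0], [574.0, -81.0], [588.0, -85.0]]
[[-0.4, -0.07], [-0.4, -0.12], [-0.4, -0.18], [-0.39, -0.25], [-0.36, -0.31], [-0.32, -0.37], [-0.27, -0.43], [-0.21, -0.48], [-0.14, -0.44], [-0.09, -0.43], [-0.03, -0.45], [0.03, -0.47], [0.1, -0.48], [0.18, -0.47], [0.25, -0.45], [0.33, -0.42], [0.4, -0.37], [0.46, -0.31], [0.51, -0.23], [0.55, -0.15]]
```

```bash
python3 -m creep '[[0,0.3,0.35,0,0,0,0],[0,0,0,-1,0,0,0],[0,0,0,-1,0,0,0],[0,0,0,-1,0,0,0],[0,0,0,-1,0,0,0],[0,0,0,-0.6,0,0,0],[0,0,0,-0.4,0,0,0],[0,0,0,0,0,0,0]]'
python3 -m creep '[[0,-0.5,-0.2,0,0,0,0],[0,-0.4,-0.07,0,0,0,0],[0,-0.4,-0.12,0,0,0,0],[0,-0.4,-0.18,0,0,0,0],[0,-0.39,-0.25,0,0,0,0],[0,-0.36,-0.31,0,0,0,0],[0,-0.32,-0.37,0,0,0,0],[0,0,0,0,0,0,0]]'
python3 - <<'E'
from m import *
for n in ["wrist","scene"]:
  c=capture(n)
  for o in outline_of(c,"gate")[:1]: print(n,o["conf"],o["bbox"],rect(c,o["region"],.032))
print(r.get_state()["tcp_pos"])
E
```

```text
time_s: 23.25
tcp_pos: [0.6066, 0.0913, 0.0077]
eef_rot: [-179.9, -0.2, 178.5]
contact_force: [-0.2, 0.3, 0.3]
gripper_width: 0.0002
gripper_force: 0.0
time_s: 23.92
tcp_pos: [0.5358, 0.0523, 0.0101]
eef_rot: [-180.0, -0.1, 178.5]
contact_force: [-0.4, -0.8, 0.2]
gripper_width: 0.0005
gripper_force: 0.0
wrist 0.84 [201.3, 169.6, 236.2, 217.9] ((503.59918212890625, 35.23363494873047), (12.508971214294434, 24.04825782775879), 76.89884948730469)
scene 0.54 [247.2, 183.0, 265.2, 209.0] ((571.250244140625, 8.886859893798828), (23.606449127197266, 119.43030548095703), 73.82707977294922)
[0.53865492 0.05411966 0.01016545]
```

```bash
python3 -m creep '[[0,-0.27,-0.43,0,0,0,0],[0,-0.21,-0.48,0,0,0,0],[0,-0.14,-0.44,0,0,0,0],[0,-0.09,-0.43,0,0,0,0],[0,-0.03,-0.45,0,0,0,0],[0,0.03,-0.47,0,0,0,0],[0,0.1,-0.48,0,0,0,0]]'
python3 -m creep '[[0,0.18,-0.47,0,0,0,0],[0,0.25,-0.45,0,0,0,0],[0,0.33,-0.42,0,0,0,0],[0,0.4,-0.37,0,0,0,0],[0,0.4,-0.27,0,0,0,0]]'
python3 - <<'E'
from m import *
for n in ["wrist","scene"]:
  c=capture(n)
  for o in outline_of(c,"gate")[:1]: print(n,o["conf"],o["bbox"],rect(c,o["region"],.032))
print(r.get_state()["tcp_pos"])
E
```

```text
time_s: 24.7
tcp_pos: [0.5227, -0.0267, 0.0101]
eef_rot: [-180.0, -0.0, 178.5]
contact_force: [0.2, 1.5, 0.1]
gripper_width: 0.0007
gripper_force: 0.4
time_s: 25.12
tcp_pos: [0.5628, -0.0763, 0.01]
eef_rot: [-180.0, -0.0, 178.5]
contact_force: [0.9, 0.8, 0.9]
gripper_width: 0.0007
gripper_force: 0.3
wrist 0.77 [255.6, 280.5, 418.3, 313.9] ((594.6412353515625, 0.22671175003051758), (13.276209831237793, 6.132370948791504), 88.58167266845703)
scene 0.58 [226.6, 203.4, 265.8, 222.5] ((602.65966796875, -58.26312255859375), (122.37889099121094, 26.47606658935547), 72.8353500366211)
[ 0.56222054 -0.07517649  0.00971428]
```

```bash
python3 -m creep '[[0,0.3,-0.12,0,0,0,0],[0,0.3,-0.08,0,0,0,0],[0,0.2,-0.04,0,0,0,0],[0,0.12,0,0,0,0,0]]'
python3 -m creep '[[0,0.1,0,0,0,0,0],[0,0,0,0,0,0,0]]'
python3 -m creep '[[0,0.08,0,0,0,0,0],[0,0,0,0,0,0,0]]'
```

```text
time_s: 25.65
tcp_pos: [0.5861, -0.0808, 0.0101]
eef_rot: [-180.0, 0.0, 178.6]
contact_force: [-0.5, -0.1, 0.6]
gripper_width: 0.0006
gripper_force: 0.2
time_s: 25.82
tcp_pos: [0.5881, -0.0807, 0.01]
eef_rot: [180.0, 0.0, 178.6]
contact_force: [-0.9, -0.3, 0.4]
gripper_width: 0.0005
gripper_force: 0.0
time_s: 25.98
tcp_pos: [0.5897, -0.0807, 0.0101]
eef_rot: [-180.0, 0.0, 178.6]
contact_force: [0.0, -0.3, 0.6]
gripper_width: 0.0004
gripper_force: 0.0
```

```bash
python3 -m creep '[[0,0.1,0,0,0,0,0],[0,0,0,0,0,0,0]]'
python3 -m creep '[[0,0.1,0,0,0,0,0],[0,0,0,0,0,0,0]]'
python3 -m creep '[[0,0.08,0,0,0,0,0],[0,0,0,0,0,0,0]]'
python3 -m creep '[[0,0.08,0,0,0,0,0],[0,0,0,0,0,0,0]]'
```

```text
time_s: 26.15
tcp_pos: [0.5924, -0.0808, 0.0101]
eef_rot: [-180.0, 0.0, 178.6]
contact_force: [-0.3, -0.2, -0.2]
gripper_width: 0.0004
gripper_force: 0.0
time_s: 26.32
tcp_pos: [0.5934, -0.0809, 0.0098]
eef_rot: [-180.0, -0.1, 178.5]
contact_force: [-3.9, 0.3, 2.8]
gripper_width: 0.0005
gripper_force: 2.2
time_s: 26.48
tcp_pos: [0.5935, -0.0811, 0.0094]
eef_rot: [-180.0, -0.3, 178.5]
contact_force: [-9.9, 1.8, 5.7]
gripper_width: 0.0001
gripper_force: 4.7
time_s: 26.65
tcp_pos: [0.5935, -0.0812, 0.0091]
eef_rot: [-180.0, -0.5, 178.5]
contact_force: [-14.8, 3.0, 9.7]
gripper_width: 0.0003
gripper_force: 7.3
```

The gate is hard against its end stop at TCP x 0.5935. That is 17 mm short of where the block's rear face stopped the fingers, against 16 mm by design, so the block is home. I'll retreat and take a last look.

```bash
python3 -m creep '[[0,-0.5,0,0,0,0,0],[0,-0.8,0,0,0,0,0],[0,-0.8,0,0.5,0,0,0],[0,-0.8,-0.4,1,0,0,0],[0,0,-0.8,1,0,0,0],[0,0,-0.8,1,0,0,0],[0,0,-0.8,1,0,0,0],[0,0,-0.8,1,0,0,0]]'
python3 -m creep '[[0,0,0,1,0,0,0],[0,0,0,1,0,0,0],[0,0,0,0,0,0,0],[0,0,0,0,0,0,0]]'
python3 - <<'E'
from m import *
Z["pin_vise"]=.041
meas("top",["bead_block","gate","pin_vise","rest"],None,2)
c=capture("scene");i=c["frame"][150:300,80:330,::-1];a=cv2.resize(i,(800,480),interpolation=cv2.INTER_CUBIC)
c=meas("wrist",["bead_block","gate","pin_vise"]);print(r.get_state()["tcp_pos"])
b=cv2.resize(c["frame"][:,:,::-1],(400,300));a=cv2.resize(a,(500,300))
w=cv2.resize(c["frame"][100:,100:,::-1],(500,300)) 
cv2.imwrite("pics/end.png",np.vstack([a,w]))
E
```

```text
time_s: 27.32
tcp_pos: [0.5264, -0.1716, 0.1494]
eef_rot: [-180.0, 0.1, 178.6]
contact_force: [0.5, -0.1, -0.4]
gripper_width: 0.001
gripper_force: 0.0
time_s: 27.65
tcp_pos: [0.5273, -0.1711, 0.1994]
eef_rot: [180.0, 0.3, 178.5]
contact_force: [-1.0, 1.0, -0.9]
gripper_width: 0.0001
gripper_force: 0.0
top bead_block 0.89 [262, 145, 295, 153] [693. -64.] [103.  30.] 90.0
top rest 0.64 [333, 204, 364, 242] [ 450. -281.] [96. 24.] 26.5
top rest 0.41 [350, 133, 368, 151] [ 719. -326.] [45. 61.] 44.7
wrist bead_block 0.45 [386, 278, 394, 300] [668. -14.] [ 3. 22.] 88.9
wrist gate 0.76 [387, 232, 418, 247] [605.  -5.] [24. 25.] 33.5
wrist pin_vise 0.8 [89, 61, 162, 161] [ 458. -302.] [104.  29.] 25.5
wrist pin_vise 0.48 [205, 205, 224, 219] [ 566. -221.] [21. 11.] 46.8
[ 0.52596126 -0.17074189  0.19712429]
```

View pics/end.png

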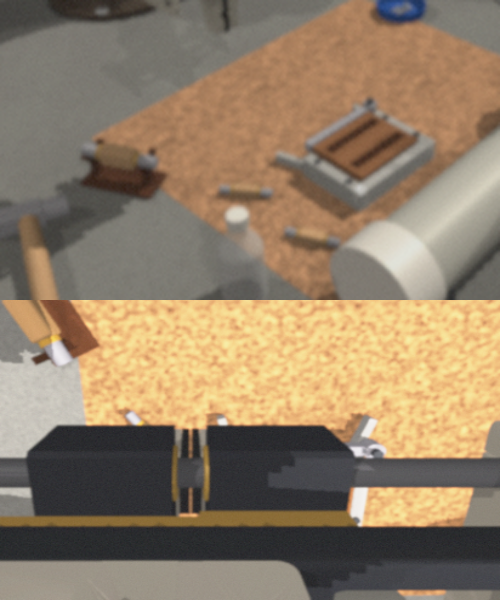

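The final picture shows the vise on its rest at (118,160), the block home in the cradle at (365,143), and the gate bar across the mouth. The other things are where they were.

```bash
python3 -c "
from plant import close_job
print(close_job())"
```

```text
the job is handed in; nothing more can be done
None
```

The job is handed in, finished at about 28 s: the pin vise lies in both V forks of its rest, the bead block is home against the back stop, the gate is shut behind it, and the robot was clear of everything at hand-in.

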